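Roll the wire spool up the rack to its stop

ROBOT

A 7-joint arm with a two-finger parallel gripper is mounted at the origin on a cart in front of the work surface, level with it; the furniture and walls round the work are solid. World frame = base frame: x ahead of the robot, y to its left, z up, the work surface at z = 0. Lengths are in mm, angles in degrees, forces in N, time in s.
With the tool pointing down it reaches from about 375 to 925 mm from the base axis. Payload 3.1 kg.
Tool frame: the origin (TCP) lies where the fingers leave the gripper's body, on its centre line; the fingertips stand 73 mm ahead of it and the grasp point (between the pads) lies 54 mm ahead of it; z points along the fingers, y is the line along which they close (so a half turn about z gives the same grasp; the last joint's range is limited). The gripper opens to 85 mm and grips with 20 to 120 N. Pads are 22 mm wide; open, the fingers measure 114 mm over their backs; the gripper's body (76 mm by 85 mm) begins 54 mm behind the grasp point. The pads swing forward as they close: fully open they stand 13 mm farther back than shut.
Start: joints at [-69.603, 21.939, 2.515, 91.553, -1.026, 66.532, -2.859], TCP at [284.931, 584.225, 303.869] pointing down, gripper open.
Joint ranges: [-149.38, 149.38], [-23.57, 123.04], [-84.95, 90], [0, 143.3], [-89.99, 269.99], [3.08, 112.72], [-163.45, 163.45]. Speed limits (degrees/s): [159.86, 159.86, 180, 180, 180, 180, 180].

INTERFACE

Orientations are given as [roll, pitch, yaw] about the fixed x, y, z axes, in that order (R = Rz(yaw) Ry(pitch) Rx(roll)).
In Python, from workcell import monitor, viewer, ctrl gives the robot as it stands.
- The arm moves only by the shell command python3 -m pendant 'ROWS' [OPENING] [FORCE]. ROWS is JSON, a list of rows, each an object with "slide": the shift along the tool's x, y, z in mm, a list of three; "twist": the turn, a rotation vector about the tool's x, y, z in rad, a list of three. A call has exactly 10 rows; each row shifts and turns the commanded pose from where the row before left it, along the tool's axes as they then stand; what a row does not reach is not made up. A row lasts 1/8 s, in which the tool goes at most 62.5 mm and 10.7 degrees, less where a joint would pass 70% of its speed; a pose out of reach is approached as far as the arm can. A call is refused whole if a number of a shift passes 62.5 or a number of a turn 0.188, either way. A call with a gripper value outside its range is refused whole. OPENING is the closure, from 0 (fully open) to 1 (shut), set as the call begins (- or left out, the last holds). The fingers move at their own pace and stop on an object; FORCE is the grip in N (left out, the last holds). Time passes only in rows, so rows that do not move let the fingers close, or fill a call up. It gives the time, the measured TCP pose, the force, the opening and the grip force at its end, in the units of the state.
- monitor.observe(): the state, without advancing time (a new reading comes with each control period).
- viewer.camera(name): name is "scene" or "top" or "wrist"; returns a dict with "color" (384x512x3 uint8, red, green, blue), "range_z" (384x512 float32, mm along the optical axis (not along the pixel's ray), 0 where there is no reading), "mtx" (3x3 intrinsics, pixels), "R" (3x3) and "t" (3): a world point X has camera coordinates R X + t; the wrist camera has in their place "mount" (4x4, takes a point from camera to tool coordinates, whose origin is the TCP and whose axes are the flange's). Camera axes: x right, y down, z forward; pixel columns grow to the right and rows downward; lengths in mm; the calibration is good to about 2 mm. A picture is of the moment at which its call begins: read the wrist's pose just before it.
- ctrl.finish_job(): hands the job in; it is judged then, once.
The state is a dict: "clock": time; "joints": joint angles; "joint_vel": joint speeds; "joint_torque": joint torques, N m; "ee_pos": TCP position; "tool_rot": TCP orientation; "ft_force": force on the tool from outside, world axes, zero at the start; "moment": the same for the moment, N m; "width": opening from 0.0 (shut) to 1.0 (fully open); "grasp_force": force on a finger pad.
Only numpy, scipy, OpenCV 4.12 (cv2) and the standard library are available. Lean on these libraries where they do the work, as an engineer would, in place of code of your own. Each camera call takes 0.05 s, during which the arm holds its last target. There are 200 camera calls.

TASK

The spool of copper wire stands on edge at the low end of the sloped gutter. Gently push it up the gutter with the fingertips, over the crest, so that it settles in the dip against the end stop and cannot roll back. Do not grip, lift or flick it, and do not disturb the things lying round the rack.

Things in the scene. Friction and masses are not known exactly. Their poses are not given: they have to be found in the camera images.
- rack: Fixed spool rack: aluminium gutter on a wooden base 290 x 64 mm. Origin: under the base's centre, on the bench. x points uphill along the gutter, y across, z up. Gutter centred on y = 0, 34 wide inside, side cheeks stand 12 above its floor all along. Its floor rises straight from x = -140, z = 12 (foot, closed by a thin lip with top z = 26) to the crest, at about 8 degrees.
- rack_crest (a point): The crest: mid-width on the gutter's floor at its highest, x = +60, z = 40 mm in the rack's frame (axes as the rack's). Beyond it the floor falls straight to the end stop. A spool whose centre is 15 mm or more past the crest rolls to the stop by itself; short of it, it rolls back when let go.
- rack_stop (a point): Foot of the end stop's face: mid-width on the gutter's floor, x = +124, z = 29 mm in the rack's frame (axes as the rack's). The stop is an upright wooden plate 10 thick, 50 wide, top at z = 68. The spool at rest against it has its centre at x = +100, z = +57 mm in the rack's frame.
- spool_center (a point): Centre of the copper wire spool: loose reel, grey flanges 48 mm in diameter, 30 wide over the flanges, about 0.12 kg, standing on edge at the foot of the gutter against the lip, axle across the gutter, so that it rolls along it. The point's z axis is the axle; the others turn as it rolls. The centre is 24 above the gutter's floor. Its plastic is smooth: a push of 1 to 3 N moves it.
- brass_spool: Bystander: a smaller reel of brass wire, 40 in diameter, 24 high, lying flat on the bench beside the rack. Origin: centre of its underside.
- loupe: Bystander: black loupe (eyeglass), 33 in diameter, 31 high, standing on the bench beside the rack. Origin: centre of its underside.
- eraser_block: Bystander: grey abrasive block 24 x 52 x 13 lying on the bench beside the rack. Origin: centre of its underside.
There are look-alikes about, which are no part of the job. What is shaped like the part that bears spool_center but green is not meant.

How it is judged (in metres and radians):
At the end, for the whole second after the job is handed in: The copper spool rests on edge in the dip behind the crest, against the end stop (centre within 8 mm of its resting place along the gutter, within 6 mm across and in height, axle across the gutter within 0.15 rad), and is at rest (x of spool_center in the frame of rack between 0.092 and 0.108 m and y of spool_center in the frame of rack between -0.006 and 0.006 m and z of spool_center in the frame of rack between 0.051 and 0.063 m and angle between the z axis of spool_center and the y axis of rack, either way round below 0.15 rad and linear speed of copper_spool below 0.02 m/s); the robot touches nothing.
It fails at once if the copper spool is lifted: its centre more than about 12 to 20 mm higher than when it stands on the gutter's floor (z of spool_center in the frame of rack above 0.076 m or (x of spool_center in the frame of rack below -0.07 m and z of spool_center in the frame of rack above 0.058 m) or (x of spool_center in the frame of rack below 0 m and z of spool_center in the frame of rack above 0.068 m)).
It fails at once if the copper spool leaves the gutter (z of spool_center in the frame of rack below 0.025 m or y of spool_center in the frame of rack above 0.012 m or y of spool_center in the frame of rack below -0.012 m).
It fails at once if the copper spool is pinched or rammed: the fingers bear on it with more than 18 N (contact force between the fingers and copper_spool above 18 N).
It fails at once if the copper spool is flicked or thrown: faster than 0.6 m/s (linear speed of copper_spool above 0.6 m/s).
It fails at once if a bystander beside the rack (brass spool, loupe, abrasive block) is moved more than 10 mm (distance of any of brass_spool, loupe, eraser_block from where it was at the start of the episode above 0.01 m).
It also fails if it takes over 42 s, if anything falls off the work surface, if the arm or the gripper's body presses on something with over 40 N, if the wrist force passes 120 N, or if a joint passes its speed limit or range.

## Working session

There is one attempt and no reset: what is moved stays moved. The work goes in short steps, Python scripts to look and compute and a shell command to move; the robot and the scene stay as the last step left them, time stands still between calls to the robot, and variables do not carry over. Pictures are saved under pics/ and viewed, at most 10 in all, crops included, and the job is handed in when it is done.

```bash
mkdir -p pics; python3 - <<'E'
from workcell import monitor, viewer
import cv2,numpy as np
s=monitor.observe();print({k:s[k] for k in('clock','ee_pos','tool_rot','width','ft_force')})
for n in('scene','top'):
    c=viewer.camera(n);np.savez(f'{n}.npz',**{k:c[k] for k in('color','range_z','mtx','R','t')})
    cv2.imwrite(f'pics/{n}1.png',c['color'][:,:,::-1]);print(n,c['mtx'].tolist(),c['R'].tolist(),c['t'].tolist())
E
```

```text
{'clock': 0.0, 'ee_pos': array([284.5941578 , 583.53026525, 302.44920456]), 'tool_rot': array([-1.79846506e+02,  7.66344804e-03,  1.54003531e+02]), 'width': 1.00276057197142, 'ft_force': array([0.18770672, 0.27718175, 0.4463478 ])}
scene [[493.1561670569099, 0.0, 257.3163935885914], [0.0, 493.1561670569099, 189.50464622582382], [0.0, 0.0, 1.0]] [[0.5974283165264365, -0.8019112458194672, 0.0042143137826055445], [-0.47873107555345995, -0.36086352133531907, -0.8003712115443065], [0.6433474674791344, 0.4761469025392726, -0.59948991925673]] [-454.07424583794375, 238.33816639089054, 689.6167581086611]
top [[485.75868327568253, 0.0, 260.0581256579664], [0.0, 485.75868327568253, 201.10907607615457], [0.0, 0.0, 1.0]] [[0.027826603141400758, -0.999608305773403, -0.002985830945954402], [-0.9760260283848812, -0.026524844930880146, -0.2160315359308178], [0.21586771892259957, 0.008925672535982717, -0.976381820957833]] [-181.4227269474311, 519.0037752118025, 962.7263260445345]
```

View pics/top1.png

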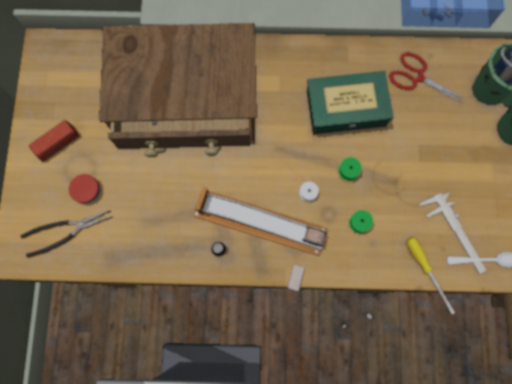

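View pics/scene1.png

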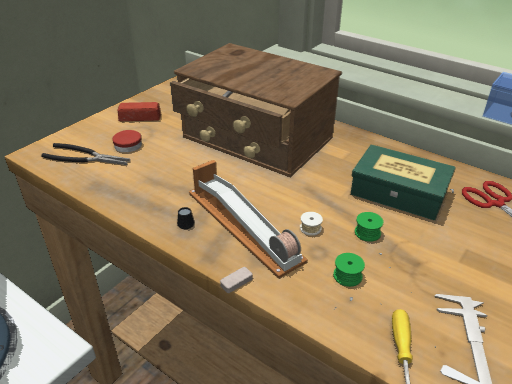

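Top view: the rack runs from its foot at about (322,244) to the end stop at (203,200). The scene view shows the same rack, with its stop at (204,172). Candidates for the spool are:
- copper-wound reel with grey flanges, in the gutter's foot: top (315,236), scene (287,245)
- green reels: top (350,168) and (361,221)
- white/brass reel: top (309,191)

The one in the gutter fits the description: grey flanges, on edge, at the lip. I'll confirm it in a crop and measure the rack.

```bash
cat > h.py <<'E'
import numpy as np,cv2
def cloud(c):
    d=c['range_z'];v,u=np.mgrid[:d.shape[0],:d.shape[1]]
    p=np.stack([u+0.,v+0.,np.ones_like(d)],-1)@np.linalg.inv(c['mtx']).T*d[...,None]
    return (p-c['t'])@c['R']
E
python3 - <<'E'
from h import *
t=np.load('top.npz');s=np.load('scene.npz')
P=cloud(t);S=cloud(s)
print('bench z',np.median(P[255:275,220:280,2]))
z=P[...,2]
m=((z>4)&(z<100)).astype(np.uint8);m[:185]=0;m[260:]=0;m[:,:190]=0;m[:,335:]=0
n,l,st,ce=cv2.connectedComponentsWithStats(m)
for i in range(1,n):
    if st[i,4]<15: continue
    q=P[l==i]; r=cv2.minAreaRect(q[:,:2].astype(np.float32)); print(i,st[i],ce[i].round(),r,q[:,2].max().round(1),np.median(q[:,2]).round(1))
i=l[225,260] or 1
Q=P[l==np.argmax(np.r_[0,st[1:,4]])]
r=cv2.minAreaRect(Q[:,:2].astype(np.float32));b=cv2.boxPoints(r)
# scene cloud near rack too
SS=S.reshape(-1,3);k=(SS[:,2]>4)&(SS[:,2]<100)
k&=np.array([cv2.pointPolygonTest(b,(float(x),float(y)),True)>-12 for x,y in SS[:,:2]])
print('scene rect',cv2.minAreaRect(SS[k][:,:2].astype(np.float32)))
e=[b[1]-b[0],b[2]-b[1]];e=max(e,key=np.linalg.norm);e/=np.linalg.norm(e);e*=np.sign(e[1]);nn=np.array([-e[1],e[0]]);c0=np.array(r[0])
print('axis',e,np.degrees(np.arctan2(e[1],e[0])))
for name,A in(('top',Q),('scene',SS[k])):
    x=(A[:,:2]-c0)@e;y=(A[:,:2]-c0)@nn
    for a in range(-150,151,20):
        w=(x>a-10)&(x<a+10)
        if w.sum()>3: 
            hi=w&(A[:,2]>A[w,2].max()-5); print(name,a,w.sum(),'y',y[w].min().round(),y[w].max().round(),'zmax',A[w,2].max().round(),'yhi',y[hi].mean().round(1),'floor med',np.median(A[w&(abs(y)<12),2]).round(1))
C=s['color'][150:290,170:330,::-1];cv2.imwrite('pics/crop1.png',cv2.resize(C,None,fx=4,fy=4,interpolation=cv2.INTER_CUBIC))
E
```

```text
bench z -1.038440345111879
1 [301 185  18  16 234] [309. 192.] ((555.0089721679688, -273.67474365234375), (33.275184631347656, 37.394344329833984), 0.06370959430932999) 27.9 22.8
2 [ 194  187  134   70 3727] [261. 222.] ((488.178955078125, -168.9228515625), (289.0669860839844, 66.32354736328125), 73.43394470214844) 70.9 27.5
26 [212 242  15  15 171] [218. 249.] ((425.4408874511719, -80.45761108398438), (27.432111740112305, 29.675922393798828), 36.3040657043457) 35.7 25.8
scene rect ((483.59490966796875, -168.82568359375), (292.13714599609375, 65.2799072265625), 75.36014556884766)
axis [0.28512058 0.9584917 ] 73.433945
top -150 38 y -32.0 29.0 zmax 52.0 yhi -0.2 floor med 24.1
top -130 264 y -33.0 33.0 zmax 63.0 yhi -0.9 floor med 55.0
top -110 270 y -33.0 31.0 zmax 64.0 yhi 2.2 floor med 55.5
top -90 265 y -32.0 31.0 zmax 51.0 yhi -3.8 floor med 17.8
top -70 263 y -32.0 31.0 zmax 36.0 yhi -1.6 floor med 20.6
top -50 254 y -31.0 31.0 zmax 39.0 yhi -0.2 floor med 23.3
top -30 264 y -32.0 32.0 zmax 42.0 yhi 3.3 floor med 25.9
top -10 267 y -32.0 32.0 zmax 45.0 yhi 1.8 floor med 29.0
top
[... 749 characters left out ...]
0 floor med 21.2
scene -50 318 y -20.0 33.0 zmax 38.0 yhi 1.7 floor med 23.6
scene -30 324 y -19.0 33.0 zmax 41.0 yhi 5.1 floor med 26.4
scene -10 287 y -18.0 33.0 zmax 44.0 yhi 4.2 floor med 29.1
scene 10 311 y -19.0 33.0 zmax 46.0 yhi 0.2 floor med 31.3
scene 30 302 y -19.0 34.0 zmax 50.0 yhi 0.5 floor med 34.4
scene 50 317 y -19.0 34.0 zmax 52.0 yhi 1.8 floor med 37.1
scene 70 223 y -18.0 34.0 zmax 51.0 yhi 3.3 floor med 37.2
scene 90 251 y -18.0 34.0 zmax 50.0 yhi 1.5 floor med 32.3
scene 110 204 y -19.0 33.0 zmax 50.0 yhi -1.6 floor med 30.5
scene 130 545 y -24.0 34.0 zmax 69.0 yhi 2.2 floor med 49.5
scene 150 6 y 21.0 32.0 zmax 7.0 yhi 27.2 floor med nan
  return _methods._mean(a, axis=axis, dtype=dtype,
  ret = ret.dtype.type(ret / rcount)
```

View pics/crop1.png

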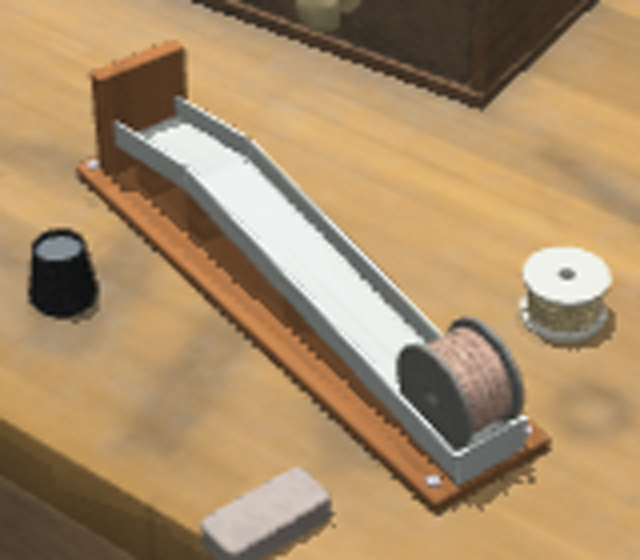

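The crop confirms it: the copper-wound reel with grey flanges stands in the gutter at crop (462,385). The loupe, abrasive block and brass reel lie beside the rack.

I take the rack yaw as about 74° and its centre as about (485,-169). Next I turn the tool so that its x points uphill, with the fingers nearly shut so that they bear on both flanges.

```bash
python3 -m pendant '[{"slide":[0,0,0],"twist":[0,0,0.14]},{"slide":[0,0,0],"twist":[0,0,0.14]},{"slide":[0,0,0],"twist":[0,0,0.14]},{"slide":[0,0,0],"twist":[0,0,0.14]},{"slide":[0,0,0],"twist":[0,0,0.14]},{"slide":[0,0,0],"twist":[0,0,0.14]},{"slide":[0,0,0],"twist":[0,0,0.14]},{"slide":[0,0,0],"twist":[0,0,0.14]},{"slide":[0,0,0],"twist":[0,0,0.14]},{"slide":[0,0,0],"twist":[0,0,0.14]}]' 0.85
python3 - <<'E'
from h import *
for n in('top','scene'):
    c=np.load(n+'.npz');P=cloud(c).reshape(-1,3)
    c0=np.array([485,-169.]);a=np.radians(74);e=np.array([np.cos(a),np.sin(a)]);nn=np.array([-e[1],e[0]])
    x=(P[:,:2]-c0)@e;y=(P[:,:2]-c0)@nn;z=P[:,2]
    k=(x>100)&(x<150)&(abs(y)<40)&(z>55)&(z<80);print(n,'stop x',np.percentile(x[k],[2,98]),'y',np.percentile(y[k],[2,98]))
    k=(x<-80)&(x>-150)&(abs(y)<25)&(z>48)&(z<75);print('spool top x',np.percentile(x[k],[2,50,98]),'y',np.percentile(y[k],[2,98]),z[k].max())
    # cheeks' tops per station
    X=[];Y=[]
    for s in range(-80,55,5):
        k=(abs(x-s)<4)&(abs(y)<24)&(z>12+ (s+140)*.14+7)
        for sg in(1,-1):
            q=k&(y*sg>10)
            if q.sum()>1: X.append((s,sg));Y.append(np.median(y[q]))
    X=np.array(X);Y=np.array(Y)
    for sg in(1,-1):
        w=X[:,1]==sg; 
        if w.sum()>4: print('cheek',sg,np.polyfit(X[w,0],Y[w],1),w.sum())
E
```

```text
clock: 1.35
ee_pos: [284.6, 583.8, 303.0]
tool_rot: [-180.0, 0.1, 73.5]
ft_force: [0.1, 0.2, -0.4]
width: 0.15
grasp_force: 0.0
top stop x [125.15232057 134.77471448] y [-26.56879858  20.90164768]
spool top x [-136.47008938 -117.88699213 -100.16224664] y [-16.84361511  12.56915573] 63.76528109864832
cheek 1 [-1.37162827e-03  1.51866491e+01] 27
cheek -1 [-1.23657829e-03 -2.06217466e+01] 27
scene stop x [122.36029543 132.6908494 ] y [-26.19075799  21.63430358]
spool top x [-140.0185954  -125.60444603 -103.98619638] y [-16.19999715  13.87426272] 63.05839787574261
cheek 1 [-6.78961374e-03  1.57132239e+01] 27
cheek -1 [-9.84110008e-03 -2.01937639e+01] 27
```

```bash
python3 -m pendant '[{"slide":[-20,20,0],"twist":[0,0,-0.005]},{"slide":[-41,41,0],"twist":[0,0,0]},{"slide":[-41,41,0],"twist":[0,0,0]},{"slide":[-41,41,0],"twist":[0,0,0]},{"slide":[-41,41,0],"twist":[0,0,0]},{"slide":[-41,41,0],"twist":[0,0,0]},{"slide":[-41,41,0],"twist":[0,0,0]},{"slide":[-41,41,0],"twist":[0,0,0]},{"slide":[-41,41,0],"twist":[0,0,0]},{"slide":[-41,41,0],"twist":[0,0,0]}]'
python3 -m pendant '[{"slide":[-50,15,10],"twist":[0,0,0]},{"slide":[-55,0,10],"twist":[0,0,0]},{"slide":[-55,0,10],"twist":[0,0,0]},{"slide":[-55,0,10],"twist":[0,0,10e-5]},{"slide":[-55,0,10],"twist":[0,0,0]},{"slide":[-55,0,10],"twist":[0,0,0]},{"slide":[-55,0,0],"twist":[0,0,0]},{"slide":[-40,0,0],"twist":[0,0,0]},{"slide":[-15,0,0],"twist":[0,0,0]},{"slide":[0,0,0],"twist":[0,0,0]}]'
cat >> h.py <<'E'
C0=np.array([487.4,-169.7]);A=np.radians(73.8);EX=np.array([np.cos(A),np.sin(A)]);NY=np.array([-EX[1],EX[0]])
def rk(p): d=np.asarray(p)[...,:2]-C0; return np.stack([d@EX,d@NY,np.asarray(p)[...,2]],-1)
E
python3 -c "
from h import *
from workcell import monitor
s=monitor.observe();print(rk(s['ee_pos']),s['tool_rot'],s['clock'])"
```

```text
clock: 2.6
ee_pos: [552.4, 101.8, 303.6]
tool_rot: [-180.0, -0.0, 74.1]
ft_force: [0.8, 0.6, 0.0]
width: 0.151
grasp_force: 0.0
clock: 3.85
ee_pos: [446.9, -319.1, 243.6]
tool_rot: [-180.0, -0.0, 74.0]
ft_force: [-0.2, 0.1, -0.6]
width: 0.151
grasp_force: 0.0
[-154.78062259   -2.80193428  243.60492491] [-1.79959167e+02 -2.26172968e-02  7.39830743e+01] 3.85
```

```bash
python3 -m pendant '[{"slide":[-10,-3,0],"twist":[0,0,0]},{"slide":[0,0,25],"twist":[0,0,0]},{"slide":[0,0,30],"twist":[0,0,0]},{"slide":[0,0,30],"twist":[0,0,0]},{"slide":[0,0,30],"twist":[0,0,0]},{"slide":[0,0,15],"twist":[0,0,0]},{"slide":[0,0,6],"twist":[0,0,0]},{"slide":[0,0,0],"twist":[0,0,0]},{"slide":[0,0,0],"twist":[0,0,0]},{"slide":[0,0,0],"twist":[0,0,0]}]'
python3 - <<'E'
from h import *
from workcell import monitor,viewer
s=monitor.observe();print(rk(s['ee_pos']),s['ft_force'])
c=viewer.camera('scene');t=viewer.camera('top')
a=cv2.resize(c['color'][180:290,220:340],None,fx=4,fy=4);b=cv2.resize(t['color'][190:300,260:340],None,fx=4,fy=4)
cv2.imwrite('pics/c2.png',np.hstack([a,b])[:,:,::-1])
E
```

```text
clock: 5.1
ee_pos: [442.1, -328.3, 108.8]
tool_rot: [179.9, 0.0, 74.1]
ft_force: [-0.6, -0.5, -0.1]
width: 0.149
grasp_force: 0.0
[-164.92305293   -0.72787376  108.78893764] [-0.64924537 -0.54713602 -0.07353835]
```

View pics/c2.png

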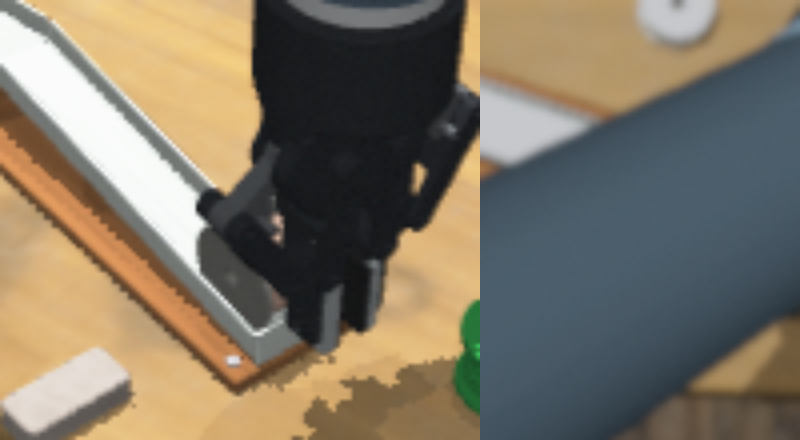

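The fingers stand open-sided behind the lip, at crop (320,310) and (365,290), clear of it and in line with the spool at (235,275). I start the push along the slope.

```bash
python3 -m pendant '[{"slide":[2,-0.7,2],"twist":[0,0,0.003]},{"slide":[3,0,0],"twist":[0,0,0]},{"slide":[3,0,0],"twist":[0,0,0]},{"slide":[2,0,0],"twist":[0,0,0]},{"slide":[2,0,0],"twist":[0,0,0]},{"slide":[2,0,-0.2],"twist":[0,0,0]},{"slide":[2,0,-0.3],"twist":[0,0,0]},{"slide":[3,0,-0.4],"twist":[0,0,0]},{"slide":[3,0,-0.4],"twist":[0,0,0]},{"slide":[3,0,-0.4],"twist":[0,0,0]}]'
cat > look.py <<'E'
import sys
from h import *
from workcell import monitor,viewer
s=monitor.observe();print('tcp',rk(s['ee_pos']).round(1),'F',s['ft_force'].round(1))
c=viewer.camera('scene');P=rk(cloud(c));x,y,z=P[...,0],P[...,1],P[...,2]
hsv=cv2.cvtColor(c['color'],cv2.COLOR_RGB2HSV)
f=12+(x+140)*.14;f=np.where(x>60,40-(x-60)*.172,f)
k=(abs(y)<18)&(x>-150)&(x<122)&(z>f+14)&(z<f+55)&(c['color'].min(-1)>55)
print(k.sum(),'x',np.percentile(x[k],[2,50,98]).round(),'y',np.percentile(y[k],[2,98]).round(1),'z',np.percentile(z[k],[2,98]).round()) if k.sum()>5 else 0
cv2.imwrite(f'pics/{sys.argv[1]}.png',cv2.resize(c['color'][150:290,170:330],None,fx=4,fy=4)[:,:,::-1])
E
python3 look.py p1
```

```text
clock: 6.45
ee_pos: [448.0, -303.8, 107.8]
tool_rot: [180.0, 0.0, 73.9]
ft_force: [-0.3, -0.9, 1.0]
width: 0.147
grasp_force: 1.3
tcp [-139.8    0.4  107.8] F [-0.3 -0.9  1. ]
180 x [-150. -112.  -85.] y [-13.4  15.6] z [30. 60.]
```

View pics/p1.png

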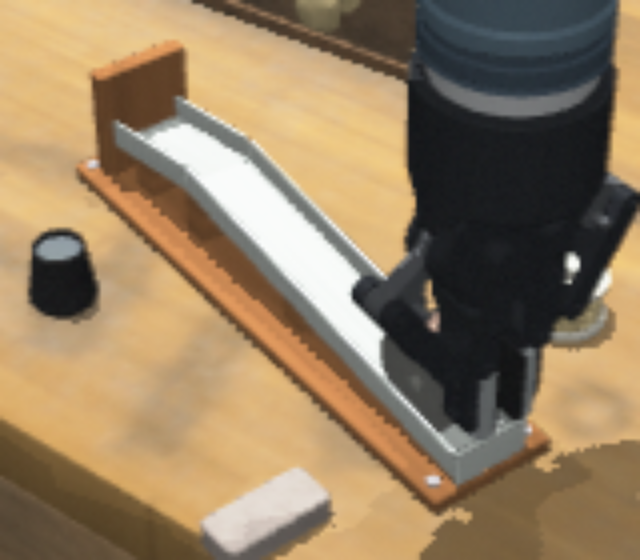

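The spool has left the lip (flange now at crop (410,375)) with about 1 N of push and both fingers behind it. I continue up the slope.

```bash
python3 -m pendant '[{"slide":[3,0,-0.4],"twist":[0,0,0]},{"slide":[4,0,-0.6],"twist":[0,0,0]},{"slide":[4,0,-0.6],"twist":[0,0,0]},{"slide":[4,0,-0.6],"twist":[0,0,0]},{"slide":[4,0,-0.6],"twist":[0,0,0]},{"slide":[4,0,-0.6],"twist":[0,0,0]},{"slide":[4,0,-0.6],"twist":[0,0,0]},{"slide":[4,0,-0.6],"twist":[0,0,0]},{"slide":[4,0,-0.6],"twist":[0,0,0]},{"slide":[4,0,-0.6],"twist":[0,0,0]}]'; python3 look.py p2
python3 -m pendant '[{"slide":[4,0,-0.6],"twist":[0,0,0]},{"slide":[4,0,-0.6],"twist":[0,0,0]},{"slide":[4,0,-0.6],"twist":[0,0,0]},{"slide":[4,0,-0.6],"twist":[0,0,0]},{"slide":[4,0,-0.6],"twist":[0,0,0]},{"slide":[4,0,-0.6],"twist":[0,0,0]},{"slide":[4,0,-0.6],"twist":[0,0,0]},{"slide":[4,0,-0.6],"twist":[0,0,0]},{"slide":[4,0,-0.6],"twist":[0,0,0]},{"slide":[4,0,-0.6],"twist":[0,0,0]}]'; python3 look.py p3
```

```text
clock: 7.75
ee_pos: [458.7, -265.9, 113.4]
tool_rot: [-180.0, -0.0, 73.9]
ft_force: [-1.0, -2.4, 1.6]
width: 0.151
grasp_force: 1.3
tcp [-100.4    0.8  113.4] F [-1.  -2.4  1.6]
215 x [-133.  -86.  -47.] y [-11.8  16. ] z [28. 70.]
clock: 9.05
ee_pos: [469.8, -227.5, 119.4]
tool_rot: [-180.0, 0.0, 73.9]
ft_force: [0.3, -1.7, 1.3]
width: 0.148
grasp_force: 1.3
tcp [-60.4   0.8 119.4] F [ 0.3 -1.7  1.3]
204 x [-142.  -44.   -8.] y [-13.   16.1] z [26. 75.]
```

View pics/p3.png

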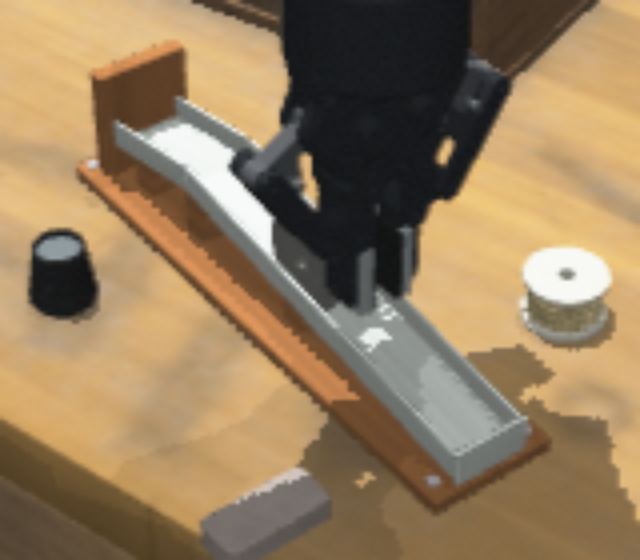

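The spool is part-way up, with its flange at crop (300,265), and both fingers are behind it and clear of the cheeks. I push on to the crest.

```bash
for i in 1; do python3 -m pendant '[{"slide":[4,0.1,-0.55],"twist":[0,0,0]},{"slide":[4,0.1,-0.55],"twist":[0,0,0]},{"slide":[4,0.1,-0.55],"twist":[0,0,0]},{"slide":[4,0.1,-0.55],"twist":[0,0,0]},{"slide":[4,0.1,-0.55],"twist":[0,0,0]},{"slide":[4,0,-0.55],"twist":[0,0,0]},{"slide":[4,0,-0.55],"twist":[0,0,0]},{"slide":[4,0,-0.55],"twist":[0,0,0]},{"slide":[4,0,-0.55],"twist":[0,0,0]},{"slide":[4,0,-0.55],"twist":[0,0,0]}]'; done; python3 look.py p4
python3 -m pendant '[{"slide":[4,0,-0.55],"twist":[0,0,0]},{"slide":[4,0,-0.55],"twist":[0,0,0]},{"slide":[4,0,-0.55],"twist":[0,0,0]},{"slide":[4,0,-0.55],"twist":[0,0,0]},{"slide":[4,0,-0.55],"twist":[0,0,0]},{"slide":[4,0,-0.55],"twist":[0,0,0]},{"slide":[4,0,-0.5],"twist":[0,0,0]},{"slide":[3,0,-0.4],"twist":[0,0,0]},{"slide":[3,0,-0.4],"twist":[0,0,0]},{"slide":[3,0,-0.4],"twist":[0,0,0]}]'; python3 look.py p5
```

```text
clock: 10.35
ee_pos: [481.3, -189.2, 124.9]
tool_rot: [-180.0, 0.0, 73.9]
ft_force: [-0.1, -1.9, 1.4]
width: 0.149
grasp_force: 1.3
tcp [-20.4   0.4 124.9] F [-0.1 -1.9  1.4]
202 x [-142.   -7.   34.] y [-11.8  15.6] z [26. 80.]
clock: 11.65
ee_pos: [491.6, -153.8, 129.9]
tool_rot: [-180.0, 0.0, 73.9]
ft_force: [-1.0, -1.6, 0.8]
width: 0.154
grasp_force: 1.3
tcp [ 16.5   0.4 129.9] F [-1.  -1.6  0.8]
180 x [-142.   33.   70.] y [-12.4  15.7] z [27. 85.]
```

View pics/p5.png

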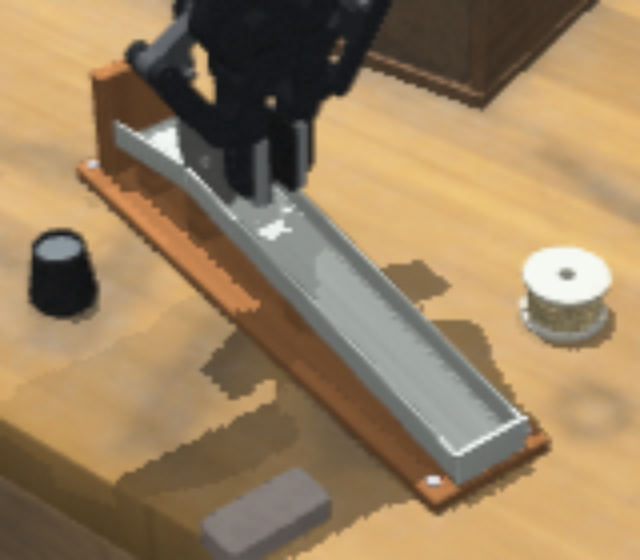

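The spool is near the crest, with its flange at crop (200,155). I push it gently over, keeping the height level.

```bash
python3 -m pendant '[{"slide":[3,0,-0.3],"twist":[0,0,0]},{"slide":[3,0,-0.2],"twist":[0,0,0]},{"slide":[3,0,0],"twist":[0,0,0]},{"slide":[3,0,0],"twist":[0,0,0]},{"slide":[3,0,0],"twist":[0,0,0]},{"slide":[3,0,0],"twist":[0,0,0]},{"slide":[3,0,0],"twist":[0,0,0]},{"slide":[3,0,0],"twist":[0,0,0]},{"slide":[3,0,0],"twist":[0,0,0]},{"slide":[3,0,0],"twist":[0,0,0]}]'; python3 look.py p6
python3 -m pendant '[{"slide":[3,0,0],"twist":[0,0,0]},{"slide":[3,0,0],"twist":[0,0,0]},{"slide":[2,0,0],"twist":[0,0,0]},{"slide":[0,0,0],"twist":[0,0,0]},{"slide":[0,0,0],"twist":[0,0,0]},{"slide":[0,0,0],"twist":[0,0,0]},{"slide":[0,0,0],"twist":[0,0,0]},{"slide":[0,0,0],"twist":[0,0,0]},{"slide":[0,0,0],"twist":[0,0,0]},{"slide":[0,0,0],"twist":[0,0,0]}]'; python3 look.py p7
```

```text
clock: 12.95
ee_pos: [499.9, -124.8, 130.3]
tool_rot: [-180.0, -0.0, 73.9]
ft_force: [0.5, -0.9, 1.2]
width: 0.15
grasp_force: 1.2
tcp [ 46.6   0.5 130.3] F [ 0.5 -0.9  1.2]
189 x [-142.   39.  100.] y [-16.2  15. ] z [27. 91.]
clock: 14.25
ee_pos: [502.0, -117.4, 130.3]
tool_rot: [-180.0, 0.0, 73.9]
ft_force: [-0.5, 0.3, -0.2]
width: 0.152
grasp_force: 0.4
tcp [ 54.3   0.5 130.3] F [-0.5  0.3 -0.2]
188 x [-142.   47.  109.] y [-12.7  15.2] z [26. 92.]
```

View pics/p7.png

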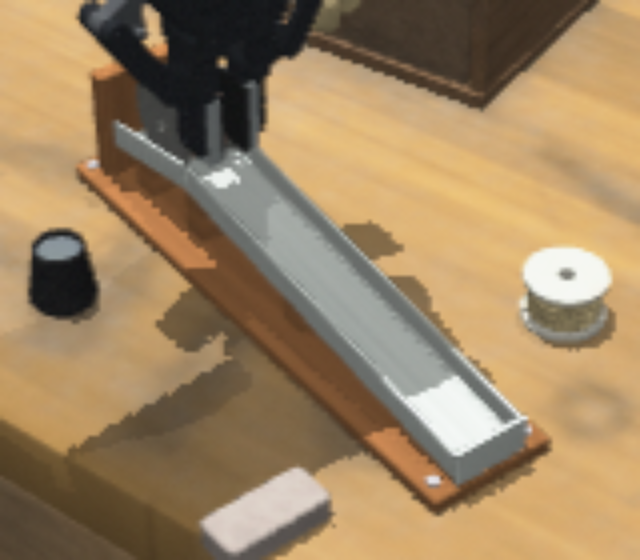

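The spool is well past the crest, at crop (160,105), and the force is about zero. I back the fingers off, then raise them clear.

```bash
python3 -m pendant '[{"slide":[-2,0,0],"twist":[0,0,0]},{"slide":[-4,0,0],"twist":[0,0,0]},{"slide":[-8,0,0],"twist":[0,0,0]},{"slide":[-15,0,0],"twist":[0,0,0]},{"slide":[-20,0,-5],"twist":[0,0,0]},{"slide":[-20,0,-20],"twist":[0,0,0]},{"slide":[-30,0,-40],"twist":[0,0,0]},{"slide":[-40,0,-40],"twist":[0,0,0]},{"slide":[-40,0,-30],"twist":[0,0,0]},{"slide":[0,0,0],"twist":[0,0,0]}]'; python3 -m pendant '[{"slide":[-40,0,-20],"twist":[0,0,0]},{"slide":[-40,0,0],"twist":[0,0,0]},{"slide":[-40,0,0],"twist":[0,0,0]},{"slide":[-20,0,0],"twist":[0,0,0]},{"slide":[0,0,0],"twist":[0,0,0]},{"slide":[0,0,0],"twist":[0,0,0]},{"slide":[0,0,0],"twist":[0,0,0]},{"slide":[0,0,0],"twist":[0,0,0]},{"slide":[0,0,0],"twist":[0,0,0]},{"slide":[0,0,0],"twist":[0,0,0]}]'; python3 look.py p8
```

```text
clock: 15.55
ee_pos: [450.7, -296.2, 269.1]
tool_rot: [179.6, 0.2, 73.3]
ft_force: [0.2, 1.0, -0.7]
width: 0.152
grasp_force: 0.0
clock: 16.8
ee_pos: [413.8, -423.7, 285.4]
tool_rot: [180.0, -0.0, 73.9]
ft_force: [-0.6, -0.3, -0.5]
width: 0.152
grasp_force: 0.0
tcp [-2.644e+02 -2.000e-01  2.854e+02] F [-0.6 -0.3 -0.5]
446 x [ 76.  91. 120.] y [-17.1  13.7] z [47. 79.]
```

View pics/p8.png

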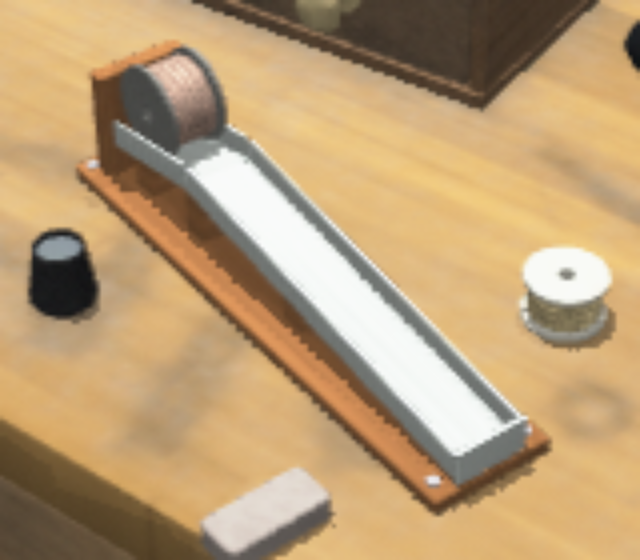

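The spool rests against the end stop at crop (172,100), with its axle across the gutter. The measured x span is 76 to about 122, so its centre is near 100. The bystanders haven't moved and the robot is clear.

```bash
python3 -c "
from workcell import ctrl
print(ctrl.finish_job())"
```

```text
the job is handed in; nothing more can be done
None
```

The copper spool rests on edge in the dip against the end stop, measured at about x = 100 mm. The robot is clear, the bystanders look unmoved, and the job was handed in at about 17 s; no verdict came back.

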